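# Load the red-lidded jars into the date coder's lane

### The arm

A 6-joint arm with a two-finger parallel gripper is mounted at the origin on the work surface. World frame = base frame: x ahead of the robot, y to its left, z up, the work surface at z = 0. Lengths are in m, angles in rad, forces in N, time in s.
With the tool pointing down it reaches from about 0.3 to 0.85 m from the base axis. Payload 4.2 kg.
Tool frame: the origin (TCP) lies between the finger pads; the fingertips stand 11 mm ahead of it and the grasp point (between the pads) lies 8 mm behind it (bot.tips_ahead is the z of the fingertips in the tool frame, in m); z points along the fingers, y is the line along which they close (so a half turn about z gives the same grasp; the last joint's range is limited). The gripper opens to 91 mm and grips with 3 to 60 N. Pads are 32 mm wide; open, the fingers measure 118 mm over their backs; the gripper's body (76 mm by 178 mm) begins 60 mm behind the grasp point.
Start: joints at [1.204, 0.32, 1.565, -0, 1.257, -0.02], TCP at [0.195, 0.541, 0.225] pointing down, gripper open.
Joint ranges: [-3.11, 3.11], [-0.84, 2.01], [0.21, 2.61], [-1.34, 4.49], [0.05, 2.63], [-2.56, 2.56]. Speed limits (rad/s): [2.57, 2.57, 3.14, 3.14, 3.14, 3.14].

### API

Orientations are given as a rotation vector (axis times angle).
In Python, from bench import bot gives the robot as it stands.
- The arm moves only by the shell command python3 -m handwheel 'ROWS' [FORCE]. ROWS is a JSON object of lists of equal length, an entry for each row: "hand": the opening, from -1 (shut) to 1 (fully open); "linear": the shift along the tool's x, y, z normalised to -1 to 1, where 1 is 0.1 m, a list of three; "turn": the turn about the tool's z normalised to -1 to 1, where 1 is pi rad. A call has 1 to 12 rows; each row is the pose to reach, as a shift and turn from the pose commanded when the call began, along the tool's axes at that moment, turning the shorter way round; what a row does not reach only later rows make up. A row lasts 1/10 s, in which the tool goes at most 50 mm and 8.59 degrees, less where a joint would pass 70% of its speed; a pose out of reach is approached as far as the arm can. A call with a number of a shift or a turn outside -1 to 1 is refused whole. A call with a gripper value outside its range is refused whole. The fingers move at their own pace and stop on an object; FORCE is the grip in N (left out, the last holds). Time passes only in rows, so rows that repeat a pose let the fingers close. It gives the time, the measured TCP pose, the force, the opening and the grip force at its end, in the units of the state.
- bot.observe(): the state, without advancing time (a new reading comes with each control period).
- bot.snapshot(name): name is "scene" or "top"; returns a dict with "pixels" (420x560x3 uint8, red, green, blue), "mtx" (3x3 intrinsics, pixels), "world_to_cam" (4x4, takes a point from world to camera coordinates). Camera axes: x right, y up, looking along -z (the intrinsics and any distortion apply to the point x, -y, -z); pixel columns grow to the right and rows downward; lengths in m; the calibration is good to about 2 mm. A picture is of the moment at which its call begins. There is no depth.
- bot.sign_off(): hands the job in; it is judged then, once.
The state is a dict: "clock": time; "joints": joint angles; "dq": joint speeds; "joint_efforts": joint torques, N m; "eef_pos": TCP position; "tcp_rot": TCP orientation; "force": force on the tool from outside, world axes, zero at the start; "wrist_torque": the same for the moment, N m; "width": opening from 0.0 (shut) to 1.0 (fully open); "gripper_force": force on a finger pad.
Only numpy, scipy, OpenCV 4.12 (cv2) and the standard library are available. Lean on these libraries where they do the work, as an engineer would, in place of code of your own. Each camera call takes 0.05 s, during which the arm holds its last target. There are 200 camera calls.

### The job

The two infeed lanes of the date coder are still locked: unlock only the lane whose waiting jar has a red lid - draw its lock pin, hang the pin in the parking notch beside it (it stays there for the shift) and swing that gate right out. Push every loose red-lidded jar, upright, into that lane in single file behind the waiting one, swing the gate fully shut behind them, and then press the green feed button. Leave the white-lidded jars, the other lane and the other things on the table as they are.

Things in the scene. Friction and masses are not known exactly. Their poses are not given: they have to be found in the camera images.
- infeed: Fixed two-lane infeed of a steel date coder, turned up to 0.12 rad. Origin on the worktop and gate line, midway between lanes. Lanes run to its -y from open mouths at y = 0: centres x = -40 mm (near lane) and +40 mm (far), 55 mm wide between rails 12 to 46 mm high, to a stop face at y = -335 mm; jars slide on the worktop. White hold-down bars over the lanes, 74 to 83 mm high, from y = -75 inwards.
- feed_button (a joint): Green feed button (36 mm across, faces up) on a low steel pod beside the near lane, at x = -145, y = -230 mm of the infeed. 0 = out, 0.008 m = fully pressed (about 4 N), springs back.
- feed_button_top (a point): Centre of the green button's top face.
- gate_near (a joint): Swing gate of the near lane: dark flat bar 6 mm thick, 30 to 46 mm high, with an eye at its free end. Hinge axis upright through the infeed's origin. 0 = shut, pointing to the infeed's -x across the mouth; grows as it swings out; 1.57 = straight out to +y, in line with the middle rail; stop at 1.9. Stays where it is left (friction 0.05 N m).
- gate_near_grip (a point): Top centre of the black round post on the near gate: 12 mm diameter, 46 to 70 mm above the worktop; 40 mm from the hinge axis along the gate and 5 mm to its outer (+y when shut) side. Can be pinched from above and led round the hinge.
- pin_near: Lock pin of the near lane, loose, 60 g. Origin at its lower tip, z along it. Shaft 10 mm diameter, 34 mm long; flange 22 mm across at 34 to 38 mm; yellow round grip 16 mm diameter at 38 to 68 mm. Starts down through gate eye and bore: tip 12 mm above the worktop, flange on the eye at 46 mm.
- bore_near (a point): Top centre of the near lane's lock bore (13 mm wide, 18 to 38 mm above the worktop), at x = -86 mm, y = 0 of the infeed; the gate's eye (13 mm wide, 40 to 46 mm high) lies over it.
- notch_near (a point): Seat of the near lane's parking notch, at x = -90.5, y = -55 mm of the infeed, at the upper face (46 mm above the worktop) of a yellow plate 8 mm thick. The U-notch is 13 mm wide and open away from the lane, to the infeed's -x; prongs reach 16 mm past this point. A parked pin hangs upright, shaft in the notch, flange on the plate, tip 12 mm above the worktop.
- gate_far (a joint): Swing gate of the far lane: dark flat bar 6 mm thick, 30 to 46 mm high, with an eye at its free end. Hinge axis upright through the infeed's origin. 0 = shut, pointing to the infeed's +x across the mouth; grows as it swings out; 1.57 = straight out to +y, in line with the middle rail; stop at 1.9. Stays where it is left (friction 0.05 N m).
- gate_far_grip (a point): Top centre of the black round post on the far gate: 12 mm diameter, 46 to 70 mm above the worktop; 40 mm from the hinge axis along the gate and 5 mm to its outer (+y when shut) side. Can be pinched from above and led round the hinge.
- pin_far: Lock pin of the far lane, loose, 60 g. Origin at its lower tip, z along it. Shaft 10 mm diameter, 34 mm long; flange 22 mm across at 34 to 38 mm; yellow round grip 16 mm diameter at 38 to 68 mm. Starts down through gate eye and bore: tip 12 mm above the worktop, flange on the eye at 46 mm.
- bore_far (a point): Top centre of the far lane's lock bore (13 mm wide, 18 to 38 mm above the worktop), at x = +86 mm, y = 0 of the infeed; the gate's eye (13 mm wide, 40 to 46 mm high) lies over it.
- notch_far (a point): Seat of the far lane's parking notch, at x = +90.5, y = -55 mm of the infeed, at the upper face (46 mm above the worktop) of a yellow plate 8 mm thick. The U-notch is 13 mm wide and open away from the lane, to the infeed's +x; prongs reach 16 mm past this point. A parked pin hangs upright, shaft in the notch, flange on the plate, tip 12 mm above the worktop.
- red1: Loose red-lidded jar (tomato) on the worktop to the left of the infeed, 50 mm diameter, 66 mm tall, upright; origin at the centre of its underside, z up; about 0.18 kg. Three to five of red1 to red5 are present; absent ones read None. A jar may get knocked aside during the job.
- red2: Loose red-lidded jar (tomato) on the worktop to the left of the infeed, 50 mm diameter, 66 mm tall, upright; origin at the centre of its underside, z up; about 0.18 kg. Three to five of red1 to red5 are present; absent ones read None. A jar may get knocked aside during the job.
- red3: Loose red-lidded jar (tomato) on the worktop to the left of the infeed, 50 mm diameter, 66 mm tall, upright; origin at the centre of its underside, z up; about 0.18 kg. Three to five of red1 to red5 are present; absent ones read None. A jar may get knocked aside during the job.
- red4: Loose red-lidded jar (tomato) on the worktop to the left of the infeed, 50 mm diameter, 66 mm tall, upright; origin at the centre of its underside, z up; about 0.18 kg. Three to five of red1 to red5 are present; absent ones read None. A jar may get knocked aside during the job.
- red5: Loose red-lidded jar (tomato) on the worktop to the left of the infeed, 50 mm diameter, 66 mm tall, upright; origin at the centre of its underside, z up; about 0.18 kg. Three to five of red1 to red5 are present; absent ones read None. A jar may get knocked aside during the job.
- white1: White-lidded jar (noodles) standing among the red ones, 50 mm diameter, 66 mm tall, upright; origin at the centre of its underside, z up; about 0.18 kg. To be left alone.
- white2: White-lidded jar (noodles) standing among the red ones, 50 mm diameter, 66 mm tall, upright; origin at the centre of its underside, z up; about 0.18 kg. To be left alone.
- lead_red: Red-lidded jar already standing at the far end of one of the two lanes (either one), 50 mm diameter, 66 mm tall, upright; origin at the centre of its underside, z up; about 0.18 kg.
- lead_white: White-lidded jar already standing at the far end of the other lane, 50 mm diameter, 66 mm tall, upright; origin at the centre of its underside, z up; about 0.18 kg.
- meal_tray1: Sealed rectangular meal tray (tomato), 140 x 190 x 45 mm, loose, on a 2 mm black mat at the back of the table; origin under its centre. A bystander.
- film_roll: White roll of sealing film standing on end, 100 mm diameter, 90 mm tall, loose, beyond the far lane; origin under its centre. A bystander.
Not all that is in view belongs to the job. Leave any black, pink or purple look-alike of the red5 alone.

How it is judged:
By the outcome, as a careful person would: the job done as asked, in the order asked, and still so for the second after the job is handed in, with the robot touching nothing.
Of red1, red2, red3, red4, red5 only 3 to 5 are there at a start; the rules pass over those that are not, and their reading is None.
At some moment in a run one of red1, red2, red3, red4, red5 may be knocked a few centimetres aside while the robot is not near it.
It also fails if it takes over 210 s, if anything falls off the work surface, if the arm or the gripper's body presses on something with over 40 N, if the wrist force passes 120 N, or if a joint passes its speed limit or range.

## Working session

There is one attempt and no reset: what is moved stays moved. The work goes in short steps, Python scripts to look and compute and a shell command to move; the robot and the scene stay as the last step left them, time stands still between calls to the robot, and variables do not carry over. Pictures are saved under pics/ and viewed, at most 16 in all, crops included, and the job is handed in when it is done.

```bash
mkdir -p pics; ls
python3 - <<'E'
from bench import bot
import cv2
for n in("scene","top"):
    s=bot.snapshot(n); cv2.imwrite(f"pics/{n}0.png",cv2.cvtColor(s["pixels"],cv2.COLOR_RGB2BGR)); print(s["mtx"],s["world_to_cam"],[k for k in s])
o=bot.observe();print(o,bot.tips_ahead)
E
```

```text
pics
[[385.94442952   0.         277.73005534]
 [  0.         385.94442952 212.10764895]
 [  0.           0.           1.        ]] [[ 0.55771489  0.82988685  0.0155538  -0.37126314]
 [-0.59133984  0.38411304  0.70906584  0.28020351]
 [ 0.58247    -0.40465416  0.70497072 -1.17879962]
 [ 0.          0.          0.          1.        ]] ['pixels', 'mtx', 'world_to_cam']
[[458.60171665   0.         272.15805448]
 [  0.         458.60171665 214.14371865]
 [  0.           0.           1.        ]] [[ 0.02894074 -0.99936922  0.02058136  0.03000416]
 [ 0.98469377  0.03204403  0.17132241 -0.57415011]
 [-0.17187385  0.01530814  0.98500002 -1.00821458]
 [ 0.          0.          0.          1.        ]] ['pixels', 'mtx', 'world_to_cam']
{'clock': 0.1, 'joints': array([ 1.20399192e+00,  3.20272739e-01,  1.56552864e+00, -1.53140529e-05,
        1.25740550e+00, -1.99925863e-02]), 'dq': array([-0.00050124, -0.00175309, -0.00586562,  0.00076555,  0.00125815,
        0.00101519]), 'joint_efforts': array([-7.41840995e-04, -4.13329160e+01, -2.32508826e+01,  7.27523211e-02,
        4.22607036e-02, -3.79087192e-05]), 'eef_pos': array([0.19529173, 0.54037179, 0.22418965]), 'tcp_rot': array([-5.41986107e-01, -3.09418645e+00,  2.49249612e-03]), 'force': array([0.43678999, 0.13369204, 1.13026256]), 'wrist_torque': array([0.02037426, 0.05865178, 0.00723823]), 'gripper_force': 0.0, 'width': 0.9974025630073535} 0.011
```

View pics/top0.png

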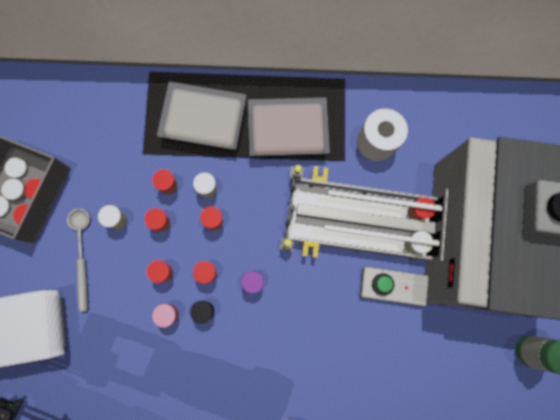

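View pics/scene0.png

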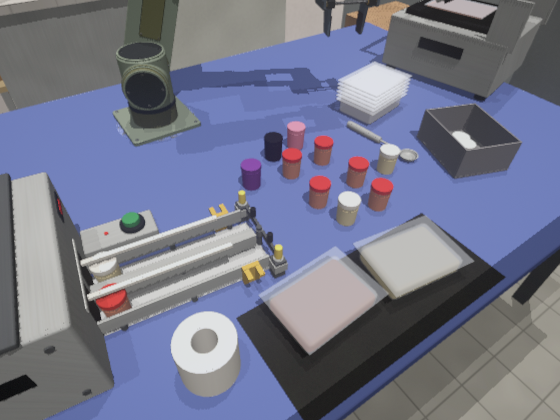

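The top view shows the waiting jars at the right-hand ends of the lanes. The red lid (425,208) is in the far lane and the white one (421,242) in the near lane, so I unlock the far lane. The loose reds are at (164,181), (156,220), (211,217), (159,271) and (205,272). The whites are at (205,184) and (110,217). The far pin is at (297,170) and the near pin at (288,244).

```bash
cat > h.py <<'E'
from bench import bot
import cv2, numpy as np
from scipy.optimize import least_squares
from scipy.spatial.transform import Rotation as Ro
def snap(n,f=None):
    s=bot.snapshot(n)
    if f: cv2.imwrite(f"pics/{f}.png",cv2.cvtColor(s["pixels"],cv2.COLOR_RGB2BGR))
    return s
def ray(s,u,v,z):
    W=s["world_to_cam"];R,t=W[:3,:3],W[:3,3];K=s["mtx"]
    d=R.T@np.array([(u-K[0,2])/K[0,0],-(v-K[1,2])/K[1,1],-1]);c=-R.T@t
    return (c+d*(z-c[2])/d[2])[:2]
def proj(s,P):
    W=s["world_to_cam"];q=W[:3,:3]@np.asarray(P)+W[:3,3];K=s["mtx"]
    return np.array([K[0,0]*q[0]/-q[2]+K[0,2],K[1,1]*-q[1]/-q[2]+K[1,2]])
HUE={'red':[((0,150,90),(6,255,255)),((174,150,90),(180,255,255))],'yel':[((20,110,90),(34,255,255))],'grn':[((50,110,40),(85,255,255))]}
def blobs(s,c,amin=15):
    h=cv2.cvtColor(s["pixels"],cv2.COLOR_RGB2HSV);m=sum(cv2.inRange(h,a,b) for a,b in HUE[c])
    n,_,st,ce=cv2.connectedComponentsWithStats(m)
    return [(int(st[i,4]),*np.round(ce[i],1)) for i in range(1,n) if st[i,4]>=amin]
def inf(p,F): # world xy -> infeed
    c,s=np.cos(F[2]),np.sin(F[2]);return np.array([[c,s],[-s,c]])@(np.asarray(p)[:2]-F[:2])
def wor(p,F):
    c,s=np.cos(F[2]),np.sin(F[2]);return np.array([[c,-s],[s,c]])@np.asarray(p)[:2]+F[:2]
def reds(s,z=.062): return [(a,*np.round(ray(s,u,v,z),4)) for a,u,v in blobs(s,'red',60)]
def pose(o=None):
    o=o or bot.observe();R=Ro.from_rotvec(o["tcp_rot"]).as_matrix();return o["eef_pos"],R
E
python3 - <<'E'
from h import *
t=snap("top");s=snap("scene")
for n,x in(("top",t),("scene",s)):
    for c in HUE: print(n,c,blobs(x,c))
print(reds(t));print(reds(s))
E
```

```text
top red [(341, np.float64(163.3), np.float64(180.3)), (172, np.float64(30.7), np.float64(187.5)), (49, np.float64(425.8), np.float64(200.4)), (135, np.float64(19.4), np.float64(212.3)), (346, np.float64(211.0), np.float64(217.6)), (359, np.float64(155.6), np.float64(219.2)), (151, np.float64(423.2), np.float64(212.9)), (375, np.float64(158.4), np.float64(271.4)), (354, np.float64(204.1), np.float64(272.3)), (20, np.float64(451.0), np.float64(267.8))]
top yel [(26, np.float64(297.4), np.float64(169.3)), (87, np.float64(319.7), np.float64(175.0)), (25, np.float64(287.4), np.float64(242.9)), (154, np.float64(310.1), np.float64(247.8))]
top grn [(209, np.float64(384.2), np.float64(284.0))]
scene red [(185, np.float64(323.5), np.float64(141.9)), (213, np.float64(291.7), np.float64(154.8)), (213, np.float64(358.5), np.float64(163.3)), (258, np.float64(319.8), np.float64(183.5)), (247, np.float64(382.2), np.float64(185.6)), (30, np.float64(59.1), np.float64(205.5)), (370, np.float64(111.5), np.float64(300.3))]
scene yel [(62, np.float64(241.7), np.float64(196.6)), (85, np.float64(218.7), np.float64(210.6)), (88, np.float64(277.9), np.float64(251.4)), (260, np.float64(252.5), np.float64(270.4))]
scene grn [(159, np.float64(130.1), np.float64(218.3))]
[(341, np.float64(0.6414), np.float64(0.2999)), (172, np.float64(0.6144), np.float64(0.5989)), (135, np.float64(0.5564), np.float64(0.6173)), (346, np.float64(0.5583), np.float64(0.1863)), (359, np.float64(0.5506), np.float64(0.311)), (151, np.float64(0.5849), np.float64(-0.2985)), (375, np.float64(0.4337), np.float64(0.2963)), (354, np.float64(0.4347), np.float64(0.1952))]
[(185, np.float64(0.4333), np.float64(0.2984)), (213, np.float64(0.4342), np.float64(0.1963)), (213, np.float64(0.5506), np.float64(0.3136)), (258, np.float64(0.5587), np.float64(0.187)), (247, np.float64(0.6422), np.float64(0.3028)), (370, np.float64(0.606), np.float64(-0.3033))]
```

Run:
```python
from h import *
t=snap("top");s=snap("scene")
obs=[(t,(297.4,169.3),(.086,0,.075)),(t,(287.4,242.9),(-.086,0,.075)),(s,(241.7,196.6),(-.086,0,.065)),(s,(277.9,251.4),(.086,0,.065))]
for x,uv,b in ((t,(384.2,284),0),(s,(130.1,218.3),0)): obs.append((x,uv,(-.145,-.23,None)))
def f(p):
    r=[]
    for x,uv,b in obs:
        z=p[3] if b[2] is None else b[2]
        r+=list(proj(x,[*wor(b,p),z])-uv)
    return r
q=least_squares(f,[.5,0.,0.,.04]);F=q.x;print(F,np.round(q.fun,1))
np.save("F.npy",F)
for n,p in dict(pin=(.086,0),notch=(.0905,-.055),mouth=(.04,.0),grip=(.04,.005),btn=(-.145,-.23)).items(): print(n,wor(p,F))
P,R=pose();print(P,np.round(R,3)); 
y=wor((0,1),F)-F[:2]; print("turn units",(np.arctan2(R[1,1],R[0,1])-np.arctan2(y[1],y[0]))/np.pi)
for r in reds(t): print(r, np.round(inf(r[1:],F),3))
```

```text
[ 0.58941011  0.00285043 -0.10845832  0.05085785] [-0.1 -0.2  0.   0.3 -0.1  0.4  0.2  0.1  0.3  0.4  0.3 -0. ]
pin [ 0.67490478 -0.00645871]
notch [ 0.67342482 -0.06162265]
mouth [ 0.62917507 -0.0014794 ]
grip [0.6297163  0.00349122]
btn [ 0.42036557 -0.21010248]
[0.19537538 0.54061849 0.2246771 ] [[-0.94   0.34  -0.   ]
 [ 0.34   0.94  -0.001]
 [ 0.    -0.001 -1.   ]]
turn units -0.07585648660218108
(343, np.float64(0.6414), np.float64(0.2999)) [0.02  0.301]
(172, np.float64(0.6144), np.float64(0.5989)) [-0.04   0.595]
(135, np.float64(0.5564), np.float64(0.6173)) [-0.099  0.607]
(347, np.float64(0.5585), np.float64(0.1863)) [-0.051  0.179]
(360, np.float64(0.5506), np.float64(0.311)) [-0.072  0.302]
(152, np.float64(0.5847), np.float64(-0.2985)) [ 0.028 -0.3  ]
(374, np.float64(0.4337), np.float64(0.2963)) [-0.187  0.275]
(359, np.float64(0.4347), np.float64(0.1952)) [-0.175  0.174]
```

```bash
cat >> h.py <<'E'
def where():
    F=np.load("F.npy");o=bot.observe();P,R=pose(o);p=inf(P,F)
    ya=np.arctan2(R[1,1],R[0,1])-np.pi/2-F[2]
    print("t%.1f inf mm"%o["clock"],np.round(np.r_[p,P[2]]*1000,1),"yaw err",round(ya,4),"tilt",np.round(R[:2,2],3),"F",np.round(o["force"],1),"w",round(o["width"]*91,1),"gf",round(o["gripper_force"],1))
E
python3 -m handwheel '{"hand":[0,0,0,0],"linear":[[0,0,0],[0,0,0],[0,0,0],[0,0,0]],"turn":[-0.04,-0.076,-0.076,-0.076]}' 10; python3 -c "from h import *;where()"
```

```text
clock: 0.7
eef_pos: [0.1954, 0.5407, 0.2249]
tcp_rot: [-0.173, -3.137, 0.0]
force: [0.0, 0.4, 0.3]
width: 0.68
gripper_force: 0.0
t0.7 inf mm [-449.9  492.1  224.9] yaw err -0.0019 tilt [-0. -0.] F [0.  0.4 0.3] w 61.9 gf 0.0
```

```bash
python3 -m handwheel '{"hand":[-0.25,-0.25,-0.25],"linear":[[-0.3,-0.27,0],[-0.6,-0.54,0],[-0.9,-0.82,0]],"turn":[0,0,0]}' | tail -0
python3 -m handwheel '{"hand":[-0.25,-0.25,-0.25],"linear":[[-0.3,-0.27,0],[-0.6,-0.54,0],[-0.9,-0.82,0]],"turn":[0,0,0]}' | tail -0
python3 -m handwheel '{"hand":[-0.25,-0.25,-0.25],"linear":[[-0.3,-0.27,0],[-0.6,-0.54,0],[-0.9,-0.82,0]],"turn":[0,0,0]}' | tail -0
python3 -m handwheel '{"hand":[-0.25,-0.25,-0.25],"linear":[[-0.3,-0.27,0],[-0.6,-0.54,0],[-0.9,-0.82,0]],"turn":[0,0,0]}' | tail -0
python3 -m handwheel '{"hand":[-0.25,-0.25,-0.25],"linear":[[-0.3,-0.27,0],[-0.6,-0.54,0],[-0.9,-0.82,0]],"turn":[0,0,0]}' | tail -0
python3 -m handwheel '{"hand":[-0.25,-0.25,-0.25,-0.25,-0.25],"linear":[[-0.3,-0.27,0],[-0.6,-0.54,0],[-0.86,-0.82,0],[-0.86,-0.82,0],[-0.86,-0.82,0]],"turn":[0,0,0,0,0]}'
python3 -c "from h import *;where()"
```

```text
clock: 2.7
eef_pos: [0.6752, -0.0066, 0.2243]
tcp_rot: [-0.174, -3.135, -0.001]
force: [-0.9, -0.6, -0.5]
width: 0.374
gripper_force: 0.0
t2.7 inf mm [ 8.630e+01 -1.000e-01  2.243e+02] yaw err -0.0024 tilt [-0.001  0.001] F [-0.9 -0.6 -0.5] w 34.1 gf 0.0Exception ignored on flushing sys.stdout:
BrokenPipeError: [Errno 32] Broken pipe
Exception ignored on flushing sys.stdout:
BrokenPipeError: [Errno 32] Broken pipe
Exception ignored on flushing sys.stdout:
BrokenPipeError: [Errno 32] Broken pipe
Exception ignored on flushing sys.stdout:
BrokenPipeError: [Errno 32] Broken pipe
Exception ignored on flushing sys.stdout:
BrokenPipeError: [Errno 32] Broken pipe
```

```bash
python3 -m handwheel '{"hand":[-0.25,-0.25,-0.25],"linear":[[0,0,0.4],[0,0,0.8],[0,0,1]],"turn":[0,0,0]}' >/dev/null
python3 -m handwheel '{"hand":[-0.25,-0.25,-0.25,-0.25],"linear":[[0,0,0.3],[0,0,0.5],[0,0,0.57],[0,0,0.57]],"turn":[0,0,0,0]}' >/dev/null
python3 -c "from h import *;where()"
python3 -m handwheel '{"hand":[-0.8,-0.8,-0.8,-0.8,-0.8,-0.8],"linear":[[0,0,0],[0,0,0],[0,0,0],[0,0,0],[0,0,0],[0,0,0]],"turn":[0,0,0,0,0,0]}' 15 >/dev/null
python3 -c "from h import *;where();snap('scene','grip')"
```

```text
t3.4 inf mm [85.2  1.4 67.4] yaw err 0.0011 tilt [-0.002  0.   ] F [-0.3  0.3 -0.3] w 34.3 gf 0.0
t4.0 inf mm [87.2  0.2 69.4] yaw err 0.0002 tilt [ 0.003 -0.   ] F [-0.5 -0.9  5.7] w 15.4 gf 15.0
```

View pics/grip.png

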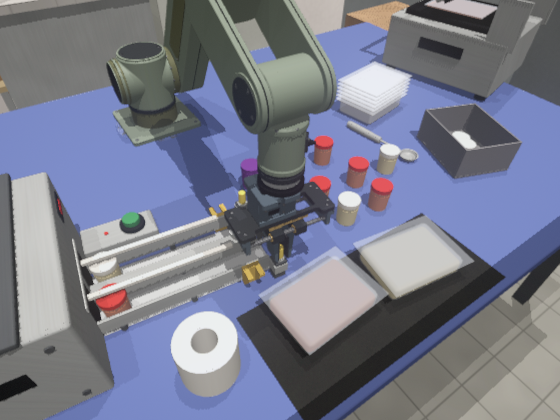

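```bash
python3 -m handwheel '{"hand":[-0.8,-0.8,-0.8,-0.8],"linear":[[0,0,-0.15],[0,0,-0.3],[0,0,-0.48],[0,0,-0.48]],"turn":[0,0,0,0]}' >/dev/null
python3 -c "from h import *;where()"
python3 -m handwheel '{"hand":[-0.8,-0.8,-0.8,-0.8],"linear":[[-0.06,-0.25,0],[-0.06,-0.55,0],[-0.06,-0.55,0],[-0.06,-0.55,0]],"turn":[0,0,0,0]}' >/dev/null
python3 -c "from h import *;where();snap('scene','park')
im=cv2.imread('pics/park.png')[150:330,170:350];cv2.imwrite('pics/parkc.png',cv2.resize(im,(720,540)))"
```

```text
t4.5 inf mm [ 87.9   0.6 119.1] yaw err 0.0003 tilt [0.005 0.   ] F [0.3 0.4 0.3] w 15.4 gf 15.0
t4.8 inf mm [ 91.8 -55.  115.2] yaw err -0.0011 tilt [-0.001  0.001] F [-0.1  0.5 -0.9] w 15.4 gf 15.0
```

View pics/parkc.png

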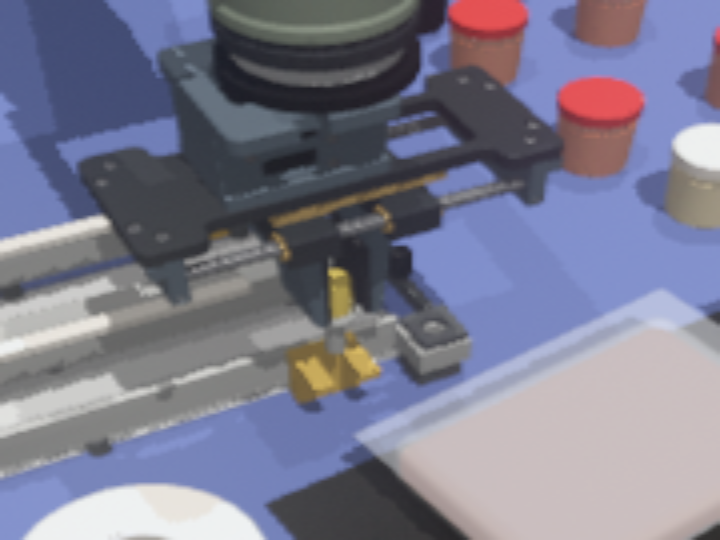

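The pin is out and held over the far notch (crop ~(335,345)), and it looks centred in the U. I'll lower it now.

```bash
python3 -m handwheel '{"hand":[-0.8,-0.8,-0.8,-0.8,-0.8],"linear":[[0,0,0.15],[0,0,0.25],[0,0,0.35],[0,0,0.44],[0,0,0.47]],"turn":[0,0,0,0,0]}' >/dev/null
python3 -c "from h import *;where()"
python3 -m handwheel '{"hand":[-0.8,-0.8],"linear":[[0,0,0],[0,0,0]],"turn":[0,0]}' >/dev/null
python3 -c "from h import *;where()"
```

```text
t5.4 inf mm [ 91.6 -54.7  67.5] yaw err 0.0008 tilt [-0.002 -0.   ] F [-1.1 -3.7  1.6] w 15.7 gf 15.0
t5.6 inf mm [ 91.7 -54.7  68.3] yaw err 0.0004 tilt [-0.002  0.   ] F [-0.9 -2.7 -1.9] w 15.6 gf 15.0
```

```bash
python3 -m handwheel '{"hand":[-0.4,-0.4,-0.4,-0.4,-0.4,-0.4],"linear":[[0,0,0],[0,0,0],[0,0,0],[0,0,-0.2],[0,0,-0.55],[0,0,-0.55]],"turn":[0,0,0,0,0,0]}' >/dev/null
python3 -c "from h import *;where()"
python3 -m handwheel '{"hand":[-0.4,-0.4,-0.4,-0.4],"linear":[[0.25,0.3,0],[0.51,0.6,0],[0.51,0.6,0],[0.51,0.6,0]],"turn":[0,0,0,0]}' >/dev/null
python3 -c "from h import *;where();snap('scene','gate')
im=cv2.imread('pics/gate.png')[150:330,170:350];cv2.imwrite('pics/gatec.png',cv2.resize(im,(720,540)))"
```

```text
t6.2 inf mm [ 95.6 -54.2 129.5] yaw err 0.0005 tilt [ 0.011 -0.   ] F [0.4 0.3 0.6] w 27.2 gf 0.0
t6.6 inf mm [ 41.2   6.1 124.2] yaw err 0.002 tilt [0.001 0.   ] F [-0.5 -0.1  0.4] w 27.2 gf 0.0
```

View pics/gatec.png

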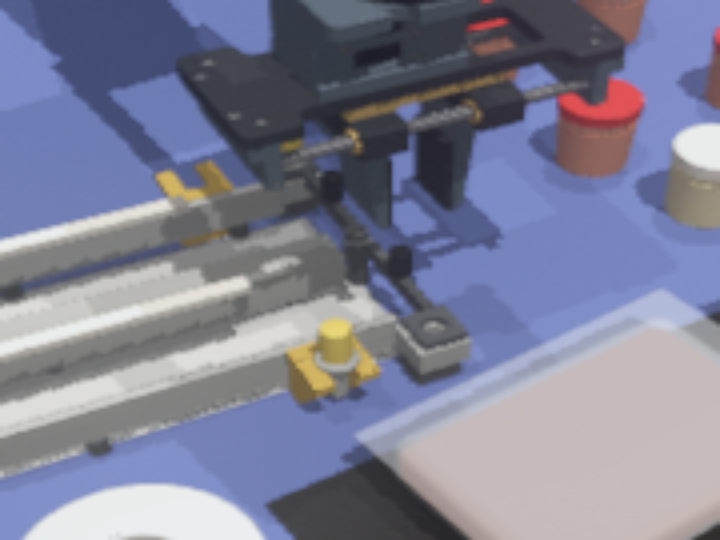

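The pin hangs upright in the far notch (crop (337,345)), and the far gate's post is at crop (400,262). Next I pinch the post.

```bash
python3 -m handwheel '{"hand":[-0.4,-0.4,-0.4,-0.4],"linear":[[0,0,0.3],[0,0,0.5],[0,0,0.61],[0,0,0.61]],"turn":[0,0,0,0]}' >/dev/null
python3 -c "from h import *;where()"
python3 -m handwheel '{"hand":[-0.9,-0.9,-0.9,-0.9,-0.9],"linear":[[0,0,0],[0,0,0],[0,0,0],[0,0,0],[0,0,0]],"turn":[0,0,0,0,0]}' 8 >/dev/null
python3 -c "from h import *;where()
r=np.hypot(40,5);a0=np.arctan2(5,40)
for a in (.25,.5,.75,1,1.25,1.5,1.7,1.8): print(a,np.round([-(r*np.cos(a0+a)-40)/100,(r*np.sin(a0+a)-5)/100],3))"
```

```text
t7.0 inf mm [40.9  4.6 61.2] yaw err -0.0005 tilt [-0.003  0.   ] F [ 0.3  0.9 -0. ] w 27.2 gf 0.0
t7.5 inf mm [42.4  5.2 64. ] yaw err 0.0006 tilt [ 0.003 -0.   ] F [ 1.4 -1.6  2.8] w 11.2 gf 8.0
0.25 [0.025 0.097]
0.5 [0.073 0.186]
0.75 [0.141 0.259]
1 [0.226 0.314]
1.25 [0.321 0.345]
1.5 [0.422 0.353]
1.7 [0.501 0.34 ]
1.8 [0.54  0.328]
```

```bash
python3 -m handwheel '{"hand":[-0.9,-0.9,-0.9,-0.9,-0.9,-0.9,-0.9,-0.9,-0.9],"linear":[[0.025,0.097,0],[0.073,0.186,0],[0.141,0.259,0],[0.226,0.314,0],[0.321,0.345,0],[0.422,0.353,0],[0.5,0.34,0],[0.53,0.333,0],[0.53,0.333,0]],"turn":[0,0,0,0,0,0,0,0,0]}' >/dev/null
python3 -c "from h import *;where()"
python3 -m handwheel '{"hand":[-0.4,-0.4,-0.4,-0.4,-0.4,-0.4,-0.4],"linear":[[0,0,0],[0,0,0],[0,0,0],[0,0,-0.2],[0,0,-0.7],[0,0,-1],[0,0,-1]],"turn":[0,0,0,0,0,0,0]}' >/dev/null
python3 - <<'E'
from h import *
where();s=snap('scene','open');t=snap('top','opent')
im=cv2.imread('pics/open.png')[130:310,200:420];cv2.imwrite('pics/openc.png',cv2.resize(im,(733,600)))
F=np.load('F.npy')
for n,x in(('t',t),('s',s)):
  for r in reds(x): print(n,r[0],np.round(inf(r[1:],F)*1000))
E
```

```text
t8.4 inf mm [-7.8 35.3 64.1] yaw err 0.0036 tilt [ 0.009 -0.007] F [  6.8 -14.   -0.2] w 11.3 gf 8.0
t9.2 inf mm [ -9.3  39.7 167.7] yaw err 0.0009 tilt [0.009 0.001] F [ 0.5  0.7 -0.1] w 27.1 gf 0.0
t 342 [ 19. 301.]
t 173 [-40. 595.]
t 136 [-99. 607.]
t 349 [-51. 179.]
t 360 [-72. 302.]
t 150 [  28. -300.]
t 374 [-186.  275.]
t 363 [-174.  174.]
s 124 [-180.  277.]
s 98 [-167.  183.]
s 205 [-72. 305.]
s 259 [-50. 179.]
s 233 [ 19. 304.]
s 365 [  50. -303.]
```

View pics/openc.png

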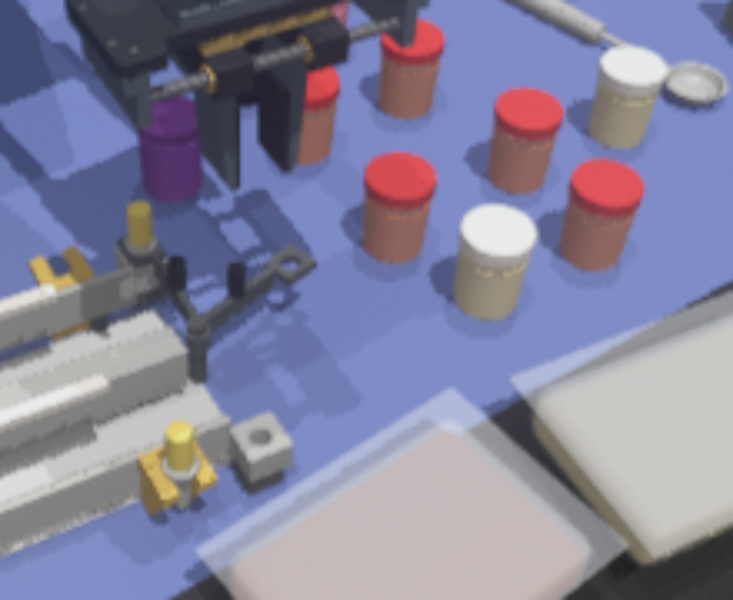

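The far gate is out past in-line (eye at crop (295,262)), the pin is parked (180,455) and the near lane is untouched. Next is the first jar, at infeed (-51,179).

```bash
python3 -m handwheel '{"hand":[0.45,0.45,0.45],"linear":[[0.2,0.35,0],[0.42,0.7,0],[0.42,0.7,0]],"turn":[0,0,0]}' 10 >/dev/null
python3 -m handwheel '{"hand":[0.45,0.45,0.45,0.45],"linear":[[0,0.35,0],[0,0.7,0.3],[0,0.7,0.5],[0,0.7,0.5]],"turn":[0,0,0,0]}' >/dev/null
python3 -c "from h import *;where()"
```

```text
t9.9 inf mm [-56.6 177.8 108.5] yaw err 0.0021 tilt [-0.009 -0.003] F [-1.  -0.2 -0.8] w 65.9 gf 0.0
```

```bash
python3 -m handwheel '{"hand":[0.45,0.45,0.45,0.45],"linear":[[0,0,0.3],[0,0,0.6],[0,0,0.8],[0,0,0.8]],"turn":[0,0,0,0]}' >/dev/null
python3 -c "from h import *;where()"
python3 -m handwheel '{"hand":[0,0,0,0,0],"linear":[[0,0,0],[0,0,0],[0,0,0],[0,0,0],[0,0,0]],"turn":[0,0,0,0,0]}' 10 >/dev/null
python3 -c "from h import *;where()"
```

```text
t10.3 inf mm [-55.6 176.8  30.4] yaw err -0.0005 tilt [-0.006 -0.002] F [-0.1 -0.4  0.1] w 66.2 gf 0.0
t10.8 inf mm [-52.6 178.8  34.6] yaw err 0.0006 tilt [0.003 0.001] F [-0.2 -1.9  5.9] w 49.9 gf 10.0
```

```bash
python3 -m handwheel '{"hand":[0,0,0],"linear":[[0,0,-0.4],[0,0,-0.8],[0,0,-0.9]],"turn":[0,0,0]}' >/dev/null
python3 -m handwheel '{"hand":[0,0,0,0],"linear":[[-0.35,-0.25,0],[-0.7,-0.5,0],[-0.92,-0.67,0],[-0.92,-0.67,0]],"turn":[0,0,0,0]}' >/dev/null
python3 -m handwheel '{"hand":[0,0,0,0],"linear":[[0,-0.35,0],[0,-0.67,0],[0,-0.67,0],[0,-0.67,0]],"turn":[0,0,0,0]}' >/dev/null
python3 -c "from h import *;where();snap('scene','j1')
im=cv2.imread('pics/j1.png')[130:310,200:420];cv2.imwrite('pics/j1c.png',cv2.resize(im,(733,600)))"
```

```text
t11.9 inf mm [ 37.3  44.7 122.1] yaw err -0.0008 tilt [-0.002  0.001] F [-0.6 -0.4 -1.8] w 49.5 gf 10.0
```

View pics/j1c.png

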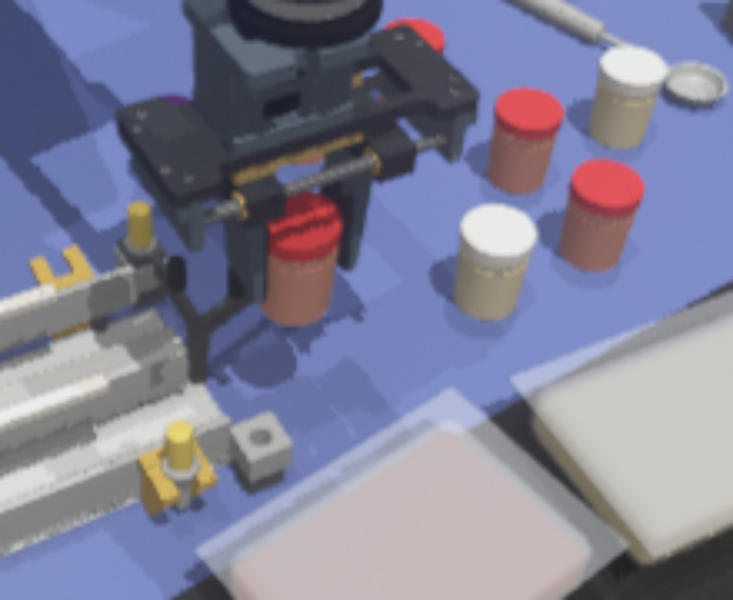

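Jar 1 is held upright in front of the far mouth (crop (298,265)). Now I lower it and slide it in.

```bash
python3 -m handwheel '{"hand":[0,0,0,0],"linear":[[-0.015,0,0.4],[-0.015,0,0.7],[-0.015,0,0.895],[-0.015,0,0.895]],"turn":[0,0,0,0]}' >/dev/null
python3 -c "from h import *;where()"
python3 -m handwheel '{"hand":[0,0,0,0,0,0],"linear":[[0,-0.15,0],[0,-0.3,0],[0,-0.45,0],[0,-0.6,0],[0,-0.74,0],[0,-0.74,0]],"turn":[0,0,0,0,0,0]}' >/dev/null
python3 -c "from h import *;where()"
python3 -m handwheel '{"hand":[0.3,0.3,0.3,0.3,0.3,0.3],"linear":[[0,0,0],[0,0,0],[0,0,-0.4],[0,0,-0.8],[0,0,-1],[0,0,-1]],"turn":[0,0,0,0,0,0]}' >/dev/null
python3 - <<'E'
from h import *
where();s=snap('scene','in1');t=snap('top')
im=cv2.imread('pics/in1.png')[130:310,200:420];cv2.imwrite('pics/in1c.png',cv2.resize(im,(733,600)))
F=np.load('F.npy')
for n,x in(('t',t),('s',s)):
  for r in reds(x): print(n,r[0],np.round(inf(r[1:],F)*1000))
E
```

```text
t12.4 inf mm [38.1 45.9 31. ] yaw err 0.0019 tilt [-0.004  0.   ] F [-0.7 -0.2 -2.3] w 49.6 gf 10.0
t13.0 inf mm [ 39.9 -31.8  33.7] yaw err -0.0024 tilt [ 0. -0.] F [ 0.7  0.4 -2. ] w 49.5 gf 10.0
t13.6 inf mm [ 42.2 -28.4 137.5] yaw err 0.0015 tilt [ 0.008 -0.   ] F [-0.3 -1.3  0.2] w 59.0 gf 0.0
t 339 [ 20. 301.]
t 170 [-40. 595.]
t 135 [-99. 607.]
t 357 [-72. 302.]
t 152 [  28. -300.]
t 373 [-187.  275.]
t 351 [-175.  174.]
s 182 [-187.  277.]
s 196 [-73. 305.]
s 231 [ 19. 304.]
s 401 [ 42. -29.]
s 362 [  50. -303.]
```

View pics/in1c.png

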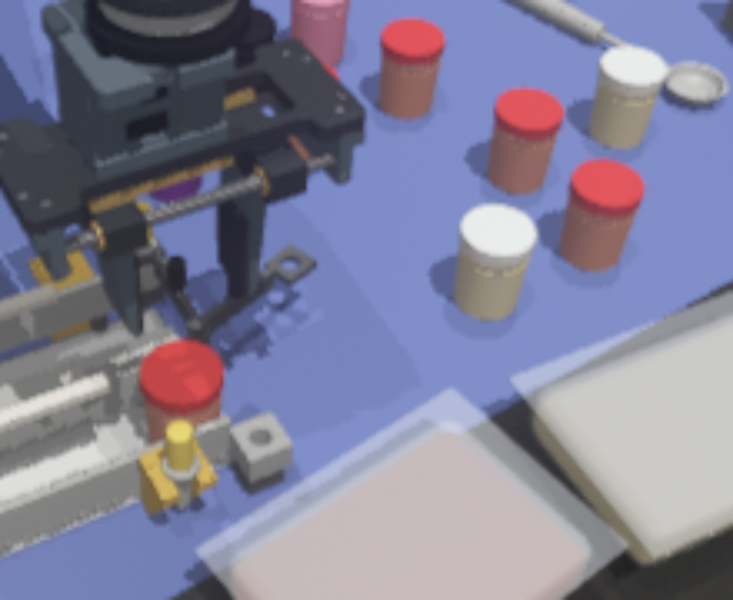

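```bash
python3 -m handwheel '{"hand":[0.45,0.45,0.45],"linear":[[0.36,0.34,0],[0.72,0.68,0],[0.72,0.68,0]],"turn":[0,0,0]}' >/dev/null
python3 -m handwheel '{"hand":[0.45,0.45,0.45],"linear":[[0.36,0.34,0],[0.72,0.68,0],[0.72,0.68,0]],"turn":[0,0,0]}' >/dev/null
python3 -m handwheel '{"hand":[0.45,0.45,0.45,0.45,0.45],"linear":[[0.36,0.34,0],[0.72,0.68,0],[0.72,0.68,0],[0.72,0.68,0],[0.72,0.68,0]],"turn":[0,0,0,0,0]}' >/dev/null
python3 -c "from h import *;where()"
python3 -m handwheel '{"hand":[0.45,0.45,0.45,0.45],"linear":[[0,0,0.4],[0,0,0.8],[0,0,1],[0,0,1]],"turn":[0,0,0,0]}' >/dev/null
python3 -c "from h import *;where()"
python3 -m handwheel '{"hand":[0,0,0,0,0],"linear":[[0,0,0],[0,0,0],[0,0,0],[0,0,0],[0,0,0]],"turn":[0,0,0,0,0]}' 10 >/dev/null
python3 -c "from h import *;where()"
```

```text
t14.8 inf mm [-175.2  173.9  133. ] yaw err -0.0001 tilt [ 0.    -0.001] F [-0.7  0.  -0.4] w 65.9 gf 0.0
t15.2 inf mm [-177.   172.4   30.7] yaw err -0.0018 tilt [-0.006 -0.003] F [-0.9 -0.3  0.4] w 66.3 gf 0.0
t15.7 inf mm [-174.9  174.9   34.7] yaw err 0.0009 tilt [0.003 0.001] F [ 1.2 -3.4  6.2] w 49.8 gf 10.0
```

```bash
python3 -m handwheel '{"hand":[0,0,0],"linear":[[0,0,-0.4],[0,0,-0.8],[0,0,-0.9]],"turn":[0,0,0]}' >/dev/null
python3 -m handwheel '{"hand":[0,0,0],"linear":[[-0.36,-0.21,0],[-0.72,-0.42,0],[-0.72,-0.42,0]],"turn":[0,0,0]}' >/dev/null
python3 -m handwheel '{"hand":[0,0,0],"linear":[[-0.36,-0.21,0],[-0.72,-0.42,0],[-0.72,-0.42,0]],"turn":[0,0,0]}' >/dev/null
python3 -m handwheel '{"hand":[0,0,0,0,0],"linear":[[-0.36,-0.21,0],[-0.71,-0.4,0],[-0.71,-0.4,0],[-0.71,-0.4,0],[-0.71,-0.4,0]],"turn":[0,0,0,0,0]}' >/dev/null
python3 -c "from h import *;where()"
python3 -m handwheel '{"hand":[0,0,0,0,0],"linear":[[0,0,0.4],[0,0,0.7],[0,0,0.895],[0,0,0.895],[0,0,0.895]],"turn":[0,0,0,0,0]}' >/dev/null
python3 -c "from h import *;where()"
python3 -m handwheel '{"hand":[0,0,0,0,0,0,0],"linear":[[0,-0.15,0],[0,-0.3,0],[0,-0.45,0],[0,-0.6,0],[0,-0.7,0],[0,-0.79,0],[0,-0.79,0]],"turn":[0,0,0,0,0,0,0]}' >/dev/null
python3 -c "from h import *;where()"
python3 -m handwheel '{"hand":[0.3,0.3,0.3,0.3,0.3,0.3],"linear":[[0,0,0],[0,0,0],[0,0,-0.4],[0,0,-0.8],[0,0,-1],[0,0,-1]],"turn":[0,0,0,0,0,0]}' >/dev/null
python3 - <<'E'
from h import *
where();s=snap('scene','in2');t=snap('top','in2t')
F=np.load('F.npy')
for n,x in(('t',t),('s',s)):
  for r in reds(x): print(n,r[0],np.round(inf(r[1:],F)*1000))
E
```

```text
t17.1 inf mm [ 36.9  51.3 122.4] yaw err 0.001 tilt [-0.003  0.   ] F [-0.5 -0.4 -0.9] w 49.6 gf 10.0
t17.6 inf mm [38.1 51.4 34.4] yaw err 0.0013 tilt [-0.001  0.   ] F [-0.4  0.5 -2.8] w 49.8 gf 10.0
t18.3 inf mm [ 38.6 -30.1  33.7] yaw err -0.001 tilt [-0.001 -0.001] F [ 0.3  0.8 -2.6] w 49.5 gf 10.4
t18.9 inf mm [ 41.1 -28.  137.8] yaw err 0.0013 tilt [ 0.008 -0.001] F [ 0.4 -1.1 -1.1] w 59.0 gf 0.0
t 339 [ 19. 301.]
t 171 [-40. 595.]
t 135 [-99. 607.]
t 357 [-72. 302.]
t 152 [  28. -300.]
t 372 [-187.  275.]
s 180 [-187.  277.]
s 194 [-74. 305.]
s 231 [ 19. 304.]
s 406 [ 39. -28.]
s 264 [ 49. -88.]
s 362 [  50. -303.]
```

```bash
python3 -m handwheel '{"hand":[0.45,0.45,0.45],"linear":[[0.02,0.4,0],[0.05,0.83,0],[0.05,0.83,0]],"turn":[0,0,0]}' >/dev/null
python3 -m handwheel '{"hand":[0.45,0.45,0.45],"linear":[[0.02,0.4,0],[0.05,0.83,0],[0.05,0.83,0]],"turn":[0,0,0]}' >/dev/null
python3 -m handwheel '{"hand":[0.45,0.45,0.45],"linear":[[0.02,0.4,0],[0.05,0.83,0],[0.05,0.83,0]],"turn":[0,0,0]}' >/dev/null
python3 -m handwheel '{"hand":[0.45,0.45,0.45,0.45,0.45],"linear":[[0.02,0.4,0],[0.05,0.83,0],[0.05,0.83,0],[0.05,0.83,0],[0.05,0.83,0]],"turn":[0,0,0,0,0]}' >/dev/null
python3 - <<'E'
from h import *
where();t=snap('top','a3');s=snap('scene')
F=np.load('F.npy')
for n,x in(('t',t),('s',s)):
  for r in reds(x): print(n,r[0],np.round(inf(r[1:],F)*1000))
E
```

```text
t20.4 inf mm [ 18.7 301.6 133. ] yaw err -0.0005 tilt [-0.002 -0.002] F [ 0.3 -0.1 -1. ] w 66.0 gf 0.0
t 171 [-40. 595.]
t 312 [ 38. -28.]
t 202 [ 36. -84.]
t 135 [-99. 607.]
t 152 [  28. -300.]
s 182 [-187.  277.]
s 193 [-74. 305.]
s 256 [ 20. 303.]
s 381 [ 38. -28.]
s 220 [ 48. -87.]
s 364 [  50. -303.]
```

```bash
python3 -m handwheel '{"hand":[0.45,0.45,0.45,0.45],"linear":[[0,0,0.4],[0,0,0.8],[0,0,1],[0,0,1]],"turn":[0,0,0,0]}' >/dev/null
python3 -m handwheel '{"hand":[0,0,0,0,0],"linear":[[0,0,0],[0,0,0],[0,0,0],[0,0,0],[0,0,0]],"turn":[0,0,0,0,0]}' 10 >/dev/null
python3 -c "from h import *;where()"
python3 -m handwheel '{"hand":[0,0,0],"linear":[[0,0,-0.4],[0,0,-0.8],[0,0,-0.9]],"turn":[0,0,0]}' >/dev/null
python3 -m handwheel '{"hand":[0,0,0],"linear":[[-0.03,-0.4,0],[-0.07,-0.84,0],[-0.07,-0.84,0]],"turn":[0,0,0]}' >/dev/null
python3 -m handwheel '{"hand":[0,0,0],"linear":[[-0.03,-0.4,0],[-0.07,-0.84,0],[-0.07,-0.84,0]],"turn":[0,0,0]}' >/dev/null
python3 -m handwheel '{"hand":[0,0,0,0,0],"linear":[[-0.03,-0.4,0],[-0.07,-0.84,0],[-0.07,-0.84,0],[-0.07,-0.84,0],[-0.07,-0.84,0]],"turn":[0,0,0,0,0]}' >/dev/null
python3 -c "from h import *;where()"
```

```text
t21.4 inf mm [ 20.  303.8  36.1] yaw err 0.0005 tilt [0.004 0.001] F [ 1.8 -2.3  6. ] w 49.7 gf 10.0
t22.8 inf mm [ 39.5  53.  123.5] yaw err 0.001 tilt [-0.001  0.001] F [ 0.2  0.9 -1.3] w 49.8 gf 10.0
```

```bash
python3 -m handwheel '{"hand":[0,0,0,0,0],"linear":[[0,0,0.4],[0,0,0.7],[0,0,0.895],[0,0,0.895],[0,0,0.895]],"turn":[0,0,0,0,0]}' >/dev/null
python3 -m handwheel '{"hand":[0,0,0,0,0,0,0],"linear":[[0,-0.15,0],[0,-0.3,0],[0,-0.45,0],[0,-0.6,0],[0,-0.7,0],[0,-0.82,0],[0,-0.82,0]],"turn":[0,0,0,0,0,0,0]}' >/dev/null
python3 -c "from h import *;where()"
python3 -m handwheel '{"hand":[0.3,0.3,0.3,0.3,0.3,0.3],"linear":[[0,0,0],[0,0,0],[0,0,-0.4],[0,0,-0.8],[0,0,-1],[0,0,-1]],"turn":[0,0,0,0,0,0]}' >/dev/null
python3 - <<'E'
from h import *
where();s=snap('scene','in3');t=snap('top','in3t')
F=np.load('F.npy')
for n,x in(('t',t),('s',s)):
  for r in reds(x): print(n,r[0],np.round(inf(r[1:],F)*1000))
E
```

```text
t24.0 inf mm [ 39.9 -32.4  34.6] yaw err -0.0013 tilt [ 0.    -0.001] F [ 0.4  1.2 -0.9] w 49.5 gf 11.1
t24.6 inf mm [ 41.8 -30.4 137.9] yaw err 0.0012 tilt [ 0.007 -0.001] F [ 0.6 -0.5  0.7] w 59.2 gf 0.0
t 171 [-40. 595.]
t 135 [-99. 607.]
t 358 [-72. 302.]
t 152 [  28. -300.]
t 373 [-187.  275.]
s 181 [-187.  277.]
s 192 [-74. 306.]
s 410 [ 40. -31.]
s 484 [  49. -118.]
s 361 [  50. -303.]
```

View pics/in3.png

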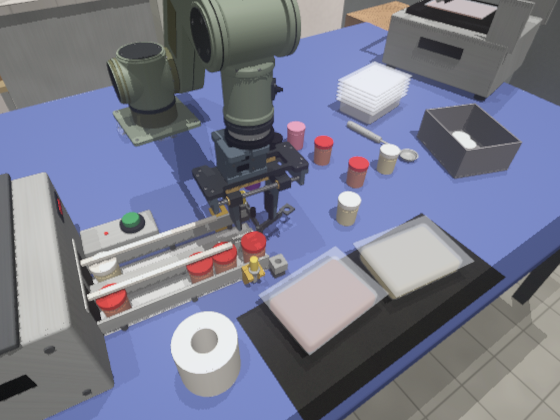

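Three jars are in single file, with lids at (200,265), (224,253) and (253,244). Two reds are left on the table. Jar 4 is next, at (-73,303).

```bash
python3 -m handwheel '{"hand":[0.45,0.45,0.45],"linear":[[0.14,0.4,0],[0.28,0.83,0],[0.28,0.83,0]],"turn":[0,0,0]}' >/dev/null
python3 -m handwheel '{"hand":[0.45,0.45,0.45],"linear":[[0.14,0.4,0],[0.28,0.83,0],[0.28,0.83,0]],"turn":[0,0,0]}' >/dev/null
python3 -m handwheel '{"hand":[0.45,0.45,0.45],"linear":[[0.14,0.4,0],[0.28,0.83,0],[0.28,0.83,0]],"turn":[0,0,0]}' >/dev/null
python3 -m handwheel '{"hand":[0.45,0.45,0.45,0.45,0.45],"linear":[[0.14,0.4,0],[0.28,0.84,0],[0.28,0.84,0],[0.28,0.84,0],[0.28,0.84,0]],"turn":[0,0,0,0,0]}' >/dev/null
python3 - <<'E'
from h import *
where();s=snap('scene')
F=np.load('F.npy')
for r in reds(s): print(r[0],np.round(inf(r[1:],F)*1000))
E
```

```text
t26.1 inf mm [-71.9 300.7 133.6] yaw err -0.0005 tilt [-0.001 -0.002] F [-0.6 -0.4 -1. ] w 65.7 gf 0.0
171 [-188.  277.]
221 [-72. 304.]
382 [ 39. -30.]
196 [ 47. -92.]
219 [  49. -142.]
365 [  50. -303.]
```

```bash
python3 -m handwheel '{"hand":[0.45,0.45,0.45,0.45],"linear":[[0,0.01,0.4],[0,0.01,0.8],[0,0.01,1],[0,0.01,1]],"turn":[0,0,0,0]}' >/dev/null
python3 -m handwheel '{"hand":[0,0,0,0,0],"linear":[[0,0,0],[0,0,0],[0,0,0],[0,0,0],[0,0,0]],"turn":[0,0,0,0,0]}' 10 >/dev/null
python3 -c "from h import *;where()"
python3 -m handwheel '{"hand":[0,0,0],"linear":[[0,0,-0.4],[0,0,-0.8],[0,0,-0.9]],"turn":[0,0,0]}' >/dev/null
python3 -m handwheel '{"hand":[0,0,0],"linear":[[-0.18,-0.4,0],[-0.37,-0.83,0],[-0.37,-0.83,0]],"turn":[0,0,0]}' >/dev/null
python3 -m handwheel '{"hand":[0,0,0],"linear":[[-0.18,-0.4,0],[-0.37,-0.83,0],[-0.37,-0.83,0]],"turn":[0,0,0]}' >/dev/null
python3 -m handwheel '{"hand":[0,0,0,0,0],"linear":[[-0.18,-0.4,0],[-0.38,-0.83,0],[-0.38,-0.83,0],[-0.38,-0.83,0],[-0.38,-0.83,0]],"turn":[0,0,0,0,0]}' >/dev/null
python3 -c "from h import *;where()"
python3 -m handwheel '{"hand":[0,0,0,0,0],"linear":[[0,0,0.4],[0,0,0.7],[0,0,0.89],[0,0,0.89],[0,0,0.89]],"turn":[0,0,0,0,0]}' >/dev/null
python3 -c "from h import *;where()"
```

```text
t27.1 inf mm [-71.  303.9  36.3] yaw err 0.0007 tilt [0.004 0.001] F [ 1.2 -2.2  6. ] w 49.6 gf 10.0
t28.4 inf mm [ 38.9  55.8 123.8] yaw err 0.001 tilt [-0.002  0.001] F [ 0.3  1.  -1.2] w 49.6 gf 10.0
t28.9 inf mm [39.5 56.  35.6] yaw err 0.002 tilt [-0.  0.] F [ 1.  -0.1 -1. ] w 49.9 gf 10.0
```

```bash
python3 -m handwheel '{"hand":[0,0,0,0,0,0,0],"linear":[[0,-0.15,0],[0,-0.3,0],[0,-0.45,0],[0,-0.6,0],[0,-0.75,0],[0,-0.85,0],[0,-0.85,0]],"turn":[0,0,0,0,0,0,0]}' >/dev/null
python3 -c "from h import *;where()"
python3 -m handwheel '{"hand":[0.3,0.3,0.3,0.3,0.3,0.3],"linear":[[0,0,0],[0,0,0],[0,0,-0.4],[0,0,-0.8],[0,0,-1],[0,0,-1]],"turn":[0,0,0,0,0,0]}' >/dev/null
python3 - <<'E'
from h import *
where();s=snap('scene','in4');t=snap('top')
F=np.load('F.npy')
for n,x in(('t',t),('s',s)):
  for r in reds(x): print(n,r[0],np.round(inf(r[1:],F)*1000))
E
```

```text
t29.6 inf mm [ 39.6 -32.5  35.3] yaw err -0.0013 tilt [-0.001 -0.001] F [-0.  -0.2 -1.3] w 49.5 gf 10.1
t30.2 inf mm [ 42.1 -30.1 139.3] yaw err 0.0015 tilt [ 0.008 -0.001] F [ 0.5  0.1 -0.3] w 59.1 gf 0.0
t 171 [-40. 595.]
t 135 [-99. 607.]
t 152 [  28. -300.]
t 371 [-187.  275.]
s 179 [-187.  277.]
s 408 [ 39. -31.]
s 240 [ 48. -94.]
s 213 [  47. -145.]
s 272 [  50. -195.]
s 365 [  50. -303.]
```

```bash
python3 -m handwheel '{"hand":[0.45,0.45,0.45],"linear":[[0.28,0.38,0],[0.57,0.77,0],[0.57,0.77,0]],"turn":[0,0,0]}' >/dev/null
python3 -m handwheel '{"hand":[0.45,0.45,0.45],"linear":[[0.28,0.38,0],[0.57,0.77,0],[0.57,0.77,0]],"turn":[0,0,0]}' >/dev/null
python3 -m handwheel '{"hand":[0.45,0.45,0.45],"linear":[[0.28,0.38,0],[0.57,0.77,0],[0.57,0.77,0]],"turn":[0,0,0]}' >/dev/null
python3 -m handwheel '{"hand":[0.45,0.45,0.45,0.45,0.45],"linear":[[0.28,0.38,0],[0.57,0.76,0],[0.57,0.76,0],[0.57,0.76,0],[0.57,0.76,0]],"turn":[0,0,0,0,0]}' >/dev/null
python3 - <<'E'
from h import *
where();s=snap('scene')
F=np.load('F.npy')
for r in reds(s): print(r[0],np.round(inf(r[1:],F)*1000))
E
```

```text
t31.8 inf mm [-187.3  275.3  134.8] yaw err -0.0005 tilt [-0.    -0.001] F [-0.2  0.8  0.3] w 66.1 gf 0.0
188 [-187.  277.]
387 [ 39. -31.]
201 [ 47. -93.]
196 [  48. -145.]
273 [  50. -195.]
367 [  50. -303.]
```

```bash
python3 -m handwheel '{"hand":[0.45,0.45,0.45,0.45],"linear":[[0,0,0.4],[0,0,0.8],[0,0,1],[0,0,1]],"turn":[0,0,0,0]}' >/dev/null
python3 -m handwheel '{"hand":[0,0,0,0,0],"linear":[[0,0,0],[0,0,0],[0,0,0],[0,0,0],[0,0,0]],"turn":[0,0,0,0,0]}' 10 >/dev/null
python3 -c "from h import *;where()"
python3 -m handwheel '{"hand":[0,0,0],"linear":[[0,0,-0.4],[0,0,-0.8],[0,0,-0.9]],"turn":[0,0,0]}' >/dev/null
python3 -m handwheel '{"hand":[0,0,0],"linear":[[-0.38,-0.36,0],[-0.76,-0.73,0],[-0.76,-0.73,0]],"turn":[0,0,0]}' >/dev/null
python3 -m handwheel '{"hand":[0,0,0],"linear":[[-0.38,-0.36,0],[-0.76,-0.73,0],[-0.76,-0.73,0]],"turn":[0,0,0]}' >/dev/null
python3 -m handwheel '{"hand":[0,0,0,0,0],"linear":[[-0.38,-0.36,0],[-0.76,-0.73,0],[-0.76,-0.73,0],[-0.76,-0.73,0],[-0.76,-0.73,0]],"turn":[0,0,0,0,0]}' >/dev/null
python3 -c "from h import *;where()"
python3 -m handwheel '{"hand":[0,0,0,0,0],"linear":[[0,0,0.4],[0,0,0.7],[0,0,0.89],[0,0,0.89],[0,0,0.89]],"turn":[0,0,0,0,0]}' >/dev/null
python3 -c "from h import *;where()"
```

```text
t32.7 inf mm [-187.1  276.9   36.9] yaw err 0.0009 tilt [0.003 0.001] F [ 0.7 -3.3  6.8] w 49.5 gf 10.0
t34.1 inf mm [ 38.1  58.6 124.4] yaw err 0.0007 tilt [-0.003  0.001] F [ 0.1  0.1 -3.2] w 49.8 gf 10.0
t34.6 inf mm [39.1 58.9 36.8] yaw err 0.002 tilt [-0.  0.] F [-0.6  0.5 -1.8] w 50.0 gf 10.0
```

```bash
python3 -m handwheel '{"hand":[0,0,0,0,0,0,0],"linear":[[0,-0.15,0],[0,-0.3,0],[0,-0.45,0],[0,-0.6,0],[0,-0.75,0],[0,-0.88,0],[0,-0.88,0]],"turn":[0,0,0,0,0,0,0]}' >/dev/null
python3 -c "from h import *;where()"
python3 -m handwheel '{"hand":[0.3,0.3,0.3,0.3,0.3,0.3],"linear":[[0,0,0],[0,0,0],[0,0,-0.4],[0,0,-0.8],[0,0,-1],[0,0,-1]],"turn":[0,0,0,0,0,0]}' >/dev/null
python3 -m handwheel '{"hand":[-1,-1,-1,-1,-1,-1,-1],"linear":[[0,0.3,0],[0,0.6,0],[0,0.6,0],[0,0.6,0],[0,0.6,0],[0,0.6,0],[0,0.6,0]],"turn":[0,0,0,0,0,0,0]}' >/dev/null
python3 - <<'E'
from h import *
where();s=snap('scene','in5');t=snap('top')
F=np.load('F.npy')
for n,x in(('t',t),('s',s)):
  for r in reds(x): print(n,r[0],np.round(inf(r[1:],F)*1000))
E
```

```text
t35.3 inf mm [ 39.8 -33.   36.5] yaw err -0.0014 tilt [-0.    -0.001] F [ 0.   0.4 -2.9] w 49.8 gf 10.3
t36.6 inf mm [ 39.8  28.8 136.3] yaw err -0.0006 tilt [-0. -0.] F [-0.2  0.5  0.5] w 6.3 gf 0.0
t 171 [-40. 595.]
t 62 [  59. -245.]
t 448 [  28. -192.]
t 134 [-100.  607.]
t 154 [  28. -300.]
s 404 [ 39. -31.]
s 231 [ 48. -90.]
s 219 [  48. -145.]
s 215 [  47. -195.]
s 330 [  50. -246.]
s 367 [  50. -303.]
```

View pics/in5.png

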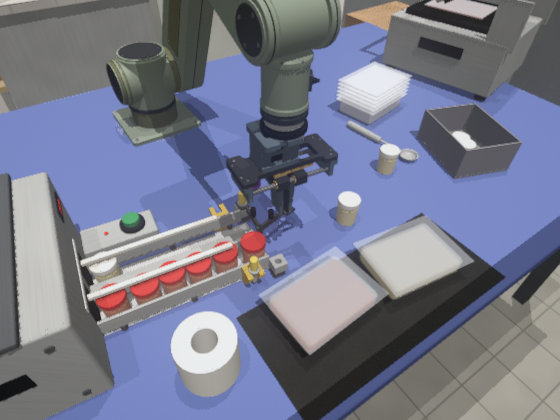

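All five jars are in single file behind the lead jar: lids (253,244), (225,253), (199,264), (173,273), (146,287), with the lead at (111,299). Final push comes next, with closed fingers.

```bash
python3 -m handwheel '{"hand":[-1,-1,-1,-1],"linear":[[0,0,0.4],[0,0,0.8],[0,0,1],[0,0,1]],"turn":[0,0,0,0]}' >/dev/null
python3 -m handwheel '{"hand":[-1,-1,-1,-1,-1],"linear":[[0,-0.1,0],[0,-0.2,0],[0,-0.3,0],[0,-0.38,0],[0,-0.42,0]],"turn":[0,0,0,0,0]}' >/dev/null
python3 - <<'E'
from h import *
where();s=snap('scene','push')
F=np.load('F.npy')
for r in reds(s): print(r[0],np.round(inf(r[1:],F)*1000))
E
```

```text
t37.6 inf mm [ 40.8 -11.9  38. ] yaw err -0.0019 tilt [0.003 0.003] F [ 0.9 10.5  4.8] w 0.4 gf 4.5
272 [ 45. -47.]
429 [  49. -127.]
561 [  49. -229.]
368 [  50. -303.]
```

```bash
python3 -m handwheel '{"hand":[-1,-1,-1,-1,-1],"linear":[[0,-0.03,0],[0,-0.06,0],[0,-0.08,0],[0,-0.08,0],[0,-0.08,0]],"turn":[0,0,0,0,0]}' >/dev/null
python3 - <<'E'
from h import *
where();s=snap('scene','push2')
F=np.load('F.npy')
for r in reds(s): print(r[0],np.round(inf(r[1:],F)*1000))
im=cv2.imread('pics/push2.png')[180:330,70:320];cv2.imwrite('pics/push2c.png',cv2.resize(im,(800,480)))
E
```

```text
t38.1 inf mm [ 41.1 -18.5  38.2] yaw err -0.0008 tilt [0.004 0.003] F [1.5 8.5 4.3] w 0.5 gf 4.3
280 [ 45. -54.]
667 [  48. -158.]
743 [  50. -281.]
```

View pics/push2c.png

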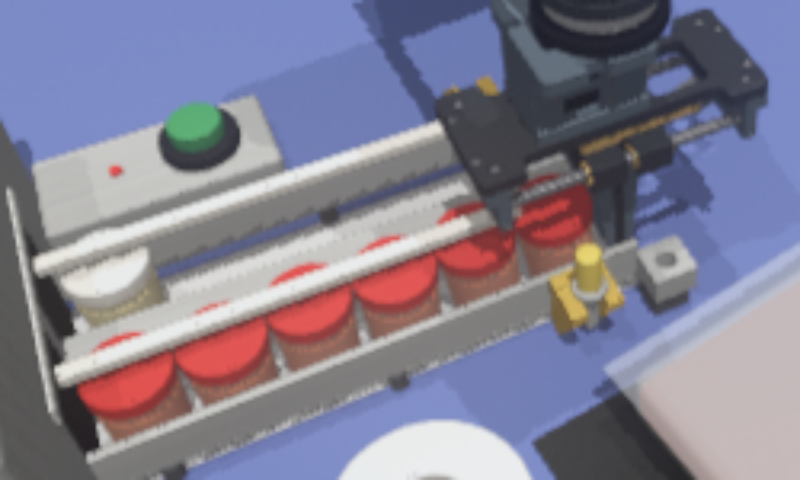

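The row is closing up (crop lids from (130,375) to (553,215)), with no jam. I'll push on to the stop.

```bash
python3 -m handwheel '{"hand":[-1,-1,-1],"linear":[[0,-0.03,0],[0,-0.03,0],[0,-0.03,0]],"turn":[0,0,0]}' >/dev/null
python3 -c "from h import *;where()"
python3 -m handwheel '{"hand":[-1,-1,-1],"linear":[[0,-0.03,0],[0,-0.03,0],[0,-0.03,0]],"turn":[0,0,0]}' >/dev/null
python3 -c "from h import *;where()"
```

```text
t38.5 inf mm [ 41.  -21.6  38.1] yaw err -0.0007 tilt [0.004 0.003] F [0.8 8.7 3.4] w 0.3 gf 4.3
t38.8 inf mm [ 41.  -24.6  38. ] yaw err -0.0007 tilt [0.004 0.003] F [1.3 8.5 4.5] w 0.3 gf 4.3
```

```bash
python3 -m handwheel '{"hand":[-1,-1,-1],"linear":[[0,-0.03,0],[0,-0.03,0],[0,-0.03,0]],"turn":[0,0,0]}' >/dev/null
python3 - <<'E'
from h import *
where();s=snap('scene','push3')
F=np.load('F.npy')
for y in (-310,-260,-210,-160,-110,-60): print(y,np.round(proj(s,[*wor((.04,y/1e3),F),.066])))
for b in blobs(s,'red',60): print(b)
E
```

```text
t39.1 inf mm [ 40.9 -26.   38.1] yaw err -0.0015 tilt [0.004 0.006] F [ 1.3 13.2  4.6] w 0.3 gf 6.8
-310 [105. 296.]
-260 [135. 285.]
-210 [163. 275.]
-160 [190. 264.]
-110 [215. 255.]
-60 [240. 246.]
(269, np.float64(240.5), np.float64(249.1))
(514, np.float64(201.4), np.float64(266.0))
(987, np.float64(130.6), np.float64(292.8))
```

```bash
python3 -m handwheel '{"hand":[-1,-1,-1,-1,-1],"linear":[[0,0.15,0],[0,0.3,0],[0,0.3,-0.4],[0,0.3,-0.9],[0,0.3,-0.9]],"turn":[0,0,0,0,0]}' >/dev/null
python3 -m handwheel '{"hand":[-0.4,-0.4,-0.4,-0.4,-0.4],"linear":[[0.25,0.2,0],[0.5,0.4,0],[0.5,0.4,0],[0.5,0.4,0],[0.5,0.4,0]],"turn":[0,0,0,0,0]}' >/dev/null
python3 -c "from h import *;where();snap('scene','g2');snap('top','g2t')
im=cv2.imread('pics/g2.png')[150:300,180:380];cv2.imwrite('pics/g2c.png',cv2.resize(im,(800,600)))"
```

```text
t40.1 inf mm [ -9.5  40.4 126.4] yaw err 0.0005 tilt [ 0.001 -0.   ] F [-0.1  0.3 -0. ] w 27.2 gf 0.0
```

View pics/g2c.png

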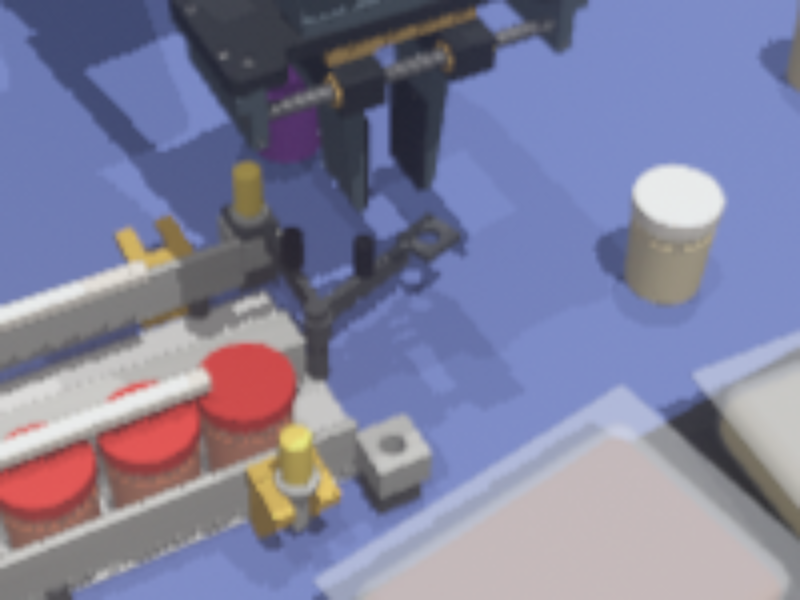

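Last lid at crop (247,385) is well inside the mouth and the gate's sweep is clear, with its post at (365,255). I'll close the gate now.

```bash
python3 -m handwheel '{"hand":[-0.4,-0.4,-0.4,-0.4],"linear":[[0,0,0.3],[0,0,0.5],[0,0,0.64],[0,0,0.64]],"turn":[0,0,0,0]}' >/dev/null
python3 -m handwheel '{"hand":[-0.9,-0.9,-0.9,-0.9,-0.9],"linear":[[0,0,0],[0,0,0],[0,0,0],[0,0,0],[0,0,0]],"turn":[0,0,0,0,0]}' 8 >/dev/null
python3 -c "from h import *;where()"
python3 -m handwheel '{"hand":[-0.9,-0.9,-0.9,-0.9,-0.9,-0.9,-0.9,-0.9,-0.9],"linear":[[-0.108,0.02,0],[-0.209,0.012,0],[-0.304,-0.019,0],[-0.389,-0.074,0],[-0.457,-0.147,0],[-0.505,-0.236,0],[-0.53,-0.333,0],[-0.53,-0.36,0],[-0.53,-0.36,0]],"turn":[0,0,0,0,0,0,0,0,0]}' >/dev/null
python3 -c "from h import *;where()"
```

```text
t41.1 inf mm [-8.  36.3 62.7] yaw err 0.0032 tilt [ 0.004 -0.007] F [  3.7 -14.8  -7.9] w 11.4 gf 8.0
t42.0 inf mm [47.7  5.  63.6] yaw err -0.0005 tilt [0.011 0.001] F [ 7.6  1.1 -6.5] w 11.5 gf 8.0
```

```bash
python3 -m handwheel '{"hand":[-0.9,-0.9,-0.9],"linear":[[0,-0.03,0],[0,-0.04,0],[0,-0.04,0]],"turn":[0,0,0]}' >/dev/null
python3 -c "from h import *;where()"
python3 -m handwheel '{"hand":[-0.9,-0.9,-0.9],"linear":[[0,-0.03,0],[0,-0.04,0],[0,-0.04,0]],"turn":[0,0,0]}' >/dev/null
python3 -c "from h import *;where()"
```

```text
t42.4 inf mm [47.7  3.3 63.6] yaw err -0.0014 tilt [0.012 0.004] F [ 8.3  7.5 -6.9] w 11.4 gf 8.0
t42.6 inf mm [47.7  1.7 63.7] yaw err -0.0026 tilt [0.012 0.008] F [ 8.3 16.2 -7.1] w 14.6 gf 8.0
```

```bash
python3 -m handwheel '{"hand":[-0.4,-0.4,-0.4,-0.4,-0.4,-0.4,-0.4],"linear":[[0,0.03,0],[0,0.03,0],[0,0.03,0],[0,0.03,-0.2],[0,0.03,-0.6],[0,0.03,-1],[0,0.03,-1]],"turn":[0,0,0,0,0,0,0]}' >/dev/null
python3 -m handwheel '{"hand":[-1,-1,-1,-1],"linear":[[0.4,-0.4,0],[0.8,-0.8,0],[0.9,-0.8,0],[0.9,-0.8,0]],"turn":[0,0,0,0]}' >/dev/null
python3 -m handwheel '{"hand":[-1,-1,-1,-1,-1],"linear":[[0.4,-0.4,0],[0.8,-0.8,0],[0.98,-0.8,0],[0.98,-0.8,0],[0.98,-0.8,0]],"turn":[0,0,0,0,0]}' >/dev/null
python3 -c "from h import *;where();snap('scene','shut')
im=cv2.imread('pics/shut.png')[170:320,130:330];cv2.imwrite('pics/shutc.png',cv2.resize(im,(800,600)))"
```

```text
t44.2 inf mm [-143.9 -160.7  162.8] yaw err -0.0003 tilt [ 0.002 -0.   ] F [-0.5 -0.5 -0.2] w 0.5 gf 0.0
```

View pics/shutc.png

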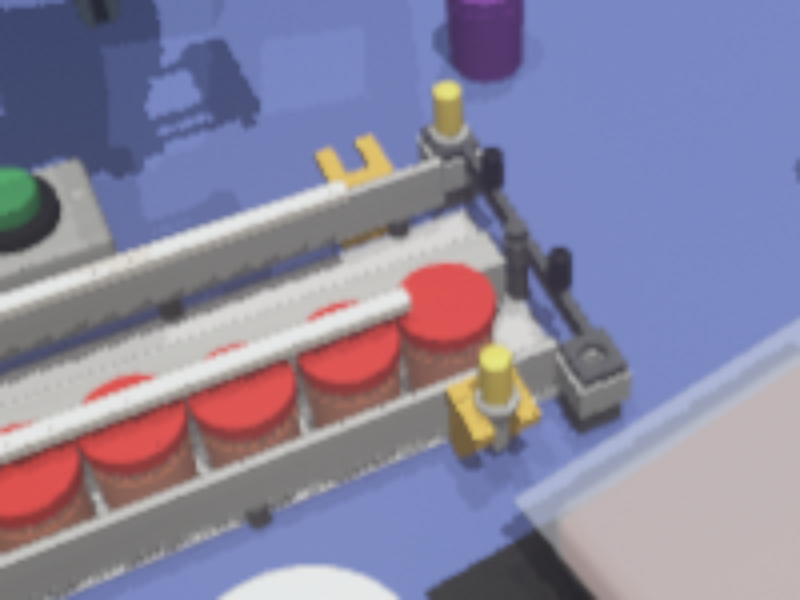

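The gate is shut with its eye over the far bore (crop (592,355)), the pin is parked (495,395) and the jars are in file. Before pressing I'll turn the hand a quarter turn so its wide body stays clear of the coder.

```bash
python3 -c "
from h import *;print(np.round(bot.observe()['joints'],2))"
python3 -m handwheel '{"hand":[-1,-1,-1,-1,-1,-1,-1,-1,-1,-1,-1,-1],"linear":[[0,0,0],[0,0,0],[0,0,0],[0,0,0],[0,0,0],[0,0,0],[0,0,0],[0,0,0],[0,0,0],[0,0,0],[0,0,0],[0,0,0]],"turn":[0.045,0.09,0.135,0.18,0.225,0.27,0.315,0.36,0.405,0.45,0.5,0.5]}'
python3 -c "
from h import *;where();P,R=pose();print(np.round(R,3),np.round(bot.observe()['joints'],2));t=snap('top');F=np.load('F.npy');b=[q for q in blobs(t,'grn',100)];print(b,[inf(ray(t,q[1],q[2],.051),F) for q in b],F[3])"
```

```text
[-0.34  0.18  1.93  0.    1.03 -1.81]
clock: 45.5
eef_pos: [0.4295, -0.1406, 0.1624]
tcp_rot: [2.336, 2.099, 0.001]
force: [0.1, -0.5, 0.7]
width: 0.006
gripper_force: 0.0
t45.5 inf mm [-143.4 -159.9  162.4] yaw err -1.5689 tilt [ 0.001 -0.   ] F [ 0.1 -0.5  0.7] w 0.6 gf 0.0
[[ 0.106  0.994  0.001]
 [ 0.994 -0.106 -0.   ]
 [ 0.     0.001 -1.   ]] [-0.34  0.18  1.93  0.    1.03 -0.24]
[] [] 0.050857848048793265
```

```bash
python3 -m handwheel '{"hand":[-1,-1,-1,-1],"linear":[[-0.35,0,0],[-0.7,-0.015,0],[-0.7,-0.015,0],[-0.7,-0.015,0]],"turn":[0,0,0,0]}' >/dev/null
python3 -m handwheel '{"hand":[-1,-1,-1,-1,-1],"linear":[[0,0,0.4],[0,0,0.7],[0,0,0.9],[0,0,0.93],[0,0,0.93]],"turn":[0,0,0,0,0]}' >/dev/null
python3 -c "from h import *;where()"
python3 -m handwheel '{"hand":[-1,-1,-1,-1,-1],"linear":[[0,0,0.04],[0,0,0.08],[0,0,0.12],[0,0,0.14],[0,0,0.14]],"turn":[0,0,0,0,0]}' >/dev/null
python3 -c "from h import *;where()"
```

```text
t46.5 inf mm [-146.4 -229.6   69.4] yaw err -1.5686 tilt [-0.001  0.001] F [ 0.6  0.5 -0.4] w 0.8 gf 0.0
t47.0 inf mm [-145.3 -230.6   57.1] yaw err -1.5708 tilt [ 0.003 -0.001] F [-0.2  2.1 12.8] w 0.5 gf 6.3
```

```bash
python3 -m handwheel '{"hand":[-1,-1,-1],"linear":[[0,0,0.02],[0,0,0.03],[0,0,0.03]],"turn":[0,0,0]}' >/dev/null
python3 -c "from h import *;where()"
python3 -m handwheel '{"hand":[-1,-1,-1,-1],"linear":[[0,0,-0.3],[0,0,-0.7],[0,0,-1],[0,0,-1]],"turn":[0,0,0,0]}' >/dev/null
python3 -m handwheel '{"hand":[-1,-1,-1,-1],"linear":[[0.5,-0.4,0],[0.9,-0.8,0],[0.9,-0.8,0],[0.9,-0.8,0]],"turn":[0,0,0,0]}' >/dev/null
python3 -c "from h import *;where();snap('scene','end');snap('top','endt')"
```

```text
t47.2 inf mm [-145.2 -230.6   56.7] yaw err -1.5708 tilt [ 0.004 -0.001] F [-6.1  5.4 36.2] w 0.4 gf 17.8
t48.0 inf mm [-229.9 -138.9  151.3] yaw err -1.5682 tilt [-0.004  0.001] F [-0.4 -0.5 -0.2] w 0.6 gf 0.0
```

View pics/endt.png

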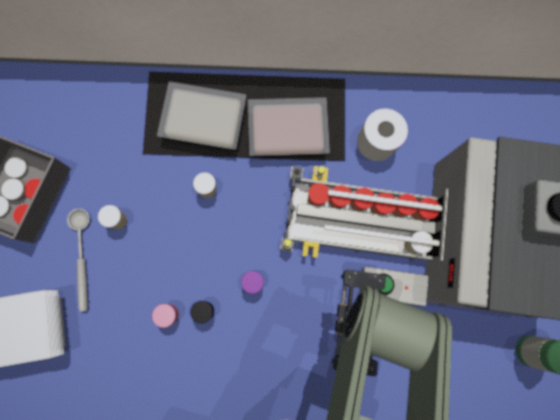

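View pics/end.png

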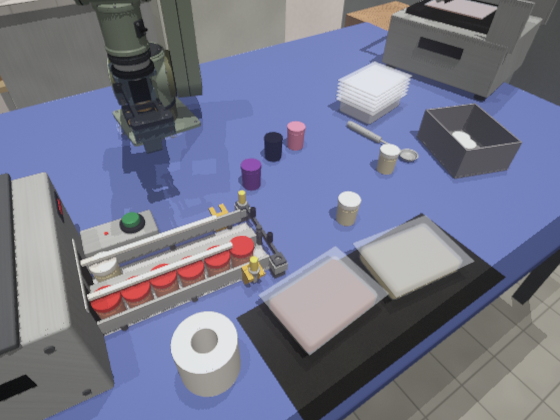

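Both pictures show six red lids in the far lane ((318,195) to (429,208) in the top view). The gate is shut, the far pin is parked, the white jars and the other lane are as they were, and the arm is clear. The button bottomed out when pressed.

```bash
python3 -c "
from bench import bot;print(bot.sign_off())"
```

```text
the job is handed in; nothing more can be done
None
```

The job is done and handed in: the far lane's pin is parked in its notch, all five loose red jars are queued upright behind the waiting one, the gate is shut, and the green feed button was pressed fully down, in about 48 s.

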